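# Make up two stationery kits from the stock tray

### The job

Make up two desk kits from the charcoal stock tray: put the rubber stamp and the smaller binder clip in the blue kit tray, and the eraser, the staple remover and the larger binder clip in the yellow kit tray. Set each piece down on the kit tray's floor the same way up as you found it, beside the others and not on top of them, wholly inside the rim. Leave the box of staples where it is in the stock tray.

Things in the scene. Friction and masses are not known exactly. Their poses are not given: they have to be found in the camera images.
- kit_blue: shallow open blue plastic tray, 160 x 144 mm outside (x, y), walls 4 mm thick and 15 mm high over the rolled rim, floor 4 mm thick, no dividers, stuck to the worktop. The kit trays stand left and right of the stock tray, either way round. Origin: centre of its underside; x along its 160 mm side, z up
- kit_yellow: shallow open yellow plastic tray, 160 x 144 mm outside (x, y), walls 4 mm thick and 15 mm high over the rolled rim, floor 4 mm thick, no dividers, stuck to the worktop. The kit trays stand left and right of the stock tray, either way round. Origin: centre of its underside; x along its 160 mm side, z up
- stamp: brown wooden rubber stamp standing on its base: base 20 x 48 mm (x by y), 12 mm high; turned handle about 20 mm thick rising from it on the centre line to 65 mm height. Pinch the handle at 35 to 60 mm height, fingers closing along x. It starts in the stock tray. Origin: centre of its underside, z up.
- desk_tray: stock tray: low charcoal tray, fixed, 160 x 280 mm (x, y), pale liner on its floor whose top is 4 mm above the origin, walls 3 mm thick and 20 to 27 mm high, one 20 mm divider across it at y = -22 mm. Origin: centre of underside, 0.4 mm over the worktop. Six things stand in it in any order, four left of the divider, two right, centres about 70 mm apart: open the gripper only some 14 mm wider than the thing
- eraser: eraser in a grey sleeve with a white end, lying flat, 21 x 48 x 12 mm (x, y, z). Pinch across x with the fingertips close to the floor. It starts in the stock tray. Origin: centre of its underside, z up.
- remover: dark green plastic staple remover with small metal jaws at one end, lying flat, 20 x 59 x 16 mm (x, y, z). Pinch across x with the fingertips close to the floor. It starts in the stock tray. Origin: centre of its underside, z up.
- clip_large: larger of two black binder clips with silver wire arms, standing on its spine, arms up; 29 x 32 x 36 mm (x, y, z). The wire arms stand apart along x, 32 mm over both, from 15 to 37 mm height; black body below 18 mm thick along x, 32 mm long along y, 18 mm high. The arms are rigid: pinch both together along x at 20 to 32 mm height. It starts in the stock tray. Origin: centre of its underside, z up.
- clip_small: smaller of the two black binder clips, standing on its spine, arms up; 22 x 19 x 22 mm (x, y, z). Wire arms 24 mm over both along x, from 9 to 22 mm height; black body below 10 mm thick along x, 20 mm long along y, 10 mm high. The arms are rigid: pinch both together along x at 12 to 20 mm height. It starts in the stock tray. Origin: centre of its underside, z up.
- staple_box: small white and dark blue carton of staples, 36 x 52 x 18 mm (x, y, z); not wanted in either kit, it stays where it is. It starts in the stock tray. Origin: centre of its underside, z up.
Things that resemble listed ones, but are neither listed nor needed, are in the scene too. Leave any pink look-alike of the clip_large alone.

How it is judged (in metres and radians):
At the end, for the whole second after the job is handed in: Stamp and smaller clip in the blue kit tray; eraser, remover and larger clip in the yellow: each origin within 66 mm (x) and 60 mm (y) of the tray centre, under 8 mm above its underside, upright within 0.15 rad, at rest, released; staple box within 30 mm of its start (x of stamp in the frame of kit_blue between -0.066 and 0.066 m and y of stamp in the frame of kit_blue between -0.06 and 0.06 m and z of stamp in the frame of kit_blue between 0 and 0.008 m and angle between each of stamp, clip_small, eraser, remover, clip_large's own z axis and vertical below 0.15 rad and linear speed of each of stamp, clip_small, eraser, remover, clip_large below 0.02 m/s and x of clip_small in the frame of kit_blue between -0.066 and 0.066 m and y of clip_small in the frame of kit_blue between -0.06 and 0.06 m and z of clip_small in the frame of kit_blue between 0 and 0.008 m and x of eraser in the frame of kit_yellow between -0.066 and 0.066 m and y of eraser in the frame of kit_yellow between -0.06 and 0.06 m and z of eraser in the frame of kit_yellow between 0 and 0.008 m and x of remover in the frame of kit_yellow between -0.066 and 0.066 m and y of remover in the frame of kit_yellow between -0.06 and 0.06 m and z of remover in the frame of kit_yellow between 0 and 0.008 m and x of clip_large in the frame of kit_yellow between -0.066 and 0.066 m and y of clip_large in the frame of kit_yellow between -0.06 and 0.06 m and z of clip_large in the frame of kit_yellow between 0 and 0.008 m and distance of staple_box from where it was at the start of the episode below 0.03 m); the robot touches nothing.
It fails at once if the box of staples is moved more than 30 mm from its place (distance of staple_box from where it was at the start of the episode above 0.03 m).
It also fails if it takes over 115 s, if anything falls off the work surface, if the arm or the gripper's body presses on something with over 40 N, if the wrist force passes 120 N, or if a joint passes its speed limit or range.

### The arm

A 7-joint arm with a two-finger parallel gripper is mounted at the origin on a cart in front of the work surface, level with it; the furniture and walls round the work are solid. World frame = base frame: x ahead of the robot, y to its left, z up, the work surface at z = 0. Lengths are in m, angles in degrees, forces in N, time in s.
With the tool pointing down it reaches from about 0.4 to 0.85 m from the base axis. Payload 10.4 kg.
Tool frame: the origin (TCP) lies on the centre line of the jaws, within the pads' length; the fingertips stand 22 mm ahead of it and the grasp point (between the pads) lies 3 mm ahead of it; y points along the fingers, x is the direction in which the jaws open and shut, and the axes are right-handed (so a half turn about y gives the same grasp; the last joint's range is limited). The gripper opens to 85 mm and grips with 20 to 120 N. Pads are 22 mm wide; open, the fingers measure 114 mm over their backs; the gripper's body (76 mm by 85 mm) begins 54 mm behind the grasp point. The pads swing forward as they close: fully open they stand 13 mm farther back than shut.
Start: joints at [-67.987, 19.034, -3.707, 83.658, 1.238, 77.344, -5.071], TCP at [0.247, 0.574, 0.253] pointing down, gripper open.
Joint ranges: [-148.97, 148.97], [-28.65, 121.19], [-84.17, 76.75], [9.2, 138.47], [-72.65, 252.65], [3.7, 117.97], [-149.18, 149.18]. Speed limits (degrees/s): [127.2, 127.2, 159.86, 159.86, 180, 180, 180].

### API

Orientations are given as a 3x3 rotation matrix whose columns are the frame's x, y, z axes.
In Python, from plant import get_obs, get_image, hand_in gives the robot as it stands. The module is installed in compiled form; this text tells all that it offers.
- The arm moves only by the shell command python3 -m handwheel 'ROWS' [FORCE]. ROWS is JSON, one flat list of numbers, 5 for each row, row after row: the shift along the tool's x, y, z as a fraction of full scale, then the turn about the tool's y as a fraction of full scale, then the closure in counts, from 0 (fully open) to 255 (shut). In form: [dx, dy, dz, turn, grip, dx, dy, dz, turn, grip, ...]. A call has 1 to 10 rows; each row shifts and turns the commanded pose from where the row before left it, along the tool's axes as they then stand; what a row does not reach is not made up. Full scale, the value 1, is 0.03 m for a shift and 0.1 rad for a turn. A row lasts 1/12 s, in which the tool goes at most 41.7 mm and 7.16 degrees, less where a joint would pass 70% of its speed; a pose out of reach is approached as far as the arm can. A call with a number of a shift or a turn outside -1 to 1 is refused whole. A call with a gripper value outside its range is refused whole. The fingers move at their own pace and stop on an object; FORCE is the grip in N (left out, the last holds). Time passes only in rows, so rows that do not move let the fingers close. It gives the time, the measured TCP pose, the force and the opening at its end, in the units of the state.
- get_obs(): the state, without advancing time (a new reading comes with each control period).
- get_image(name): name is "scene" or "top" or "wrist"; returns a dict with "color" (384x512x3 uint8, blue, green, red), "range_z" (384x512 float32, m along the optical axis (not along the pixel's ray), 0 where there is no reading), "intrinsics" (3x3 intrinsics, pixels), "eye" and "rotation" of the camera in the world. Camera axes: x right, y up, looking along -z (the intrinsics and any distortion apply to the point x, -y, -z); pixel columns grow to the right and rows downward; lengths in m; the calibration is good to about 2 mm. A picture is of the moment at which its call begins.
- hand_in(): hands the job in, once; it reports no verdict.
The state is a dict: "t": time; "q": joint angles; "qd": joint speeds; "joint_efforts": joint torques, N m; "eef_pos": TCP position; "tcp_rot": TCP orientation; "wrist_force": force on the tool from outside, world axes, zero at the start; "ft_torque": the same for the moment, N m; "opening": finger opening in m.
Only numpy, scipy, OpenCV 4.12 (cv2) and the standard library are available. Lean on these libraries where they do the work, as an engineer would, in place of code of your own. Each camera call takes 0.05 s, during which the arm holds its last target. There are 200 camera calls.

## Working session

There is one attempt and no reset: what is moved stays moved. The work goes in short steps, Python scripts to look and compute and a shell command to move; the robot and the scene stay as the last step left them, time stands still between calls to the robot, and variables do not carry over. Pictures are saved under pics/ and viewed, about 12 in all and at most 16, crops included, and the job is handed in when it is done.

```bash
mkdir -p pics
cat > h.py <<'E'
import numpy as np, cv2
from plant import get_obs, get_image
def world(im,u,v,z=None):
    """pixel -> world: on plane z, or with depth"""
    K=np.array(im["intrinsics"]);R=np.array(im["rotation"]);e=np.array(im["eye"])
    d=R@np.array([(u-K[0,2])/K[0,0],-(v-K[1,2])/K[1,1],-1.])
    return e+d*((z-e[2])/d[2] if z is not None else im["range_z"][int(v),int(u)])
def cloud(im):
    K=np.array(im["intrinsics"]);R=np.array(im["rotation"]);e=np.array(im["eye"])
    v,u=np.mgrid[:384,:512]; z=im["range_z"]
    return np.stack([(u-K[0,2])/K[0,0]*z,-(v-K[1,2])/K[1,1]*z,-z],-1)@R.T+e
E
python3 - <<'E'
from h import *
o=get_obs();print(o["t"],o["eef_pos"],np.round(o["tcp_rot"],3),o["opening"])
for n in("top","scene"):
    im=get_image(n);cv2.imwrite(f"pics/{n}0.png",im["color"]);print(n,im["eye"],np.round(im["rotation"],3),im["intrinsics"])
    np.savez(n+"0.npz",**{k:np.array(v) for k,v in im.items()})
E
```

```text
0.0 [0.24717552 0.57367289 0.25251362] [[ 0.396 -0.    -0.918]
 [ 0.918 -0.001  0.396]
 [-0.001 -1.    -0.   ]] 0.08542822593143642
top [ 0.47469831 -0.09065781  1.01105917] [[ 0.01   0.997 -0.078]
 [-0.999  0.013  0.034]
 [ 0.035  0.077  0.996]] [[385.31419233   0.         257.29810573]
 [  0.         385.31419233 195.24410207]
 [  0.           0.           1.        ]]
scene [-0.0926016  -0.43521469  0.48170472] [[ 0.449  0.483 -0.752]
 [-0.893  0.258 -0.368]
 [ 0.016  0.837  0.547]] [[347.99622485   0.         252.33407359]
 [  0.         347.99622485 192.60173555]
 [  0.           0.           1.        ]]
```

View pics/top0.png

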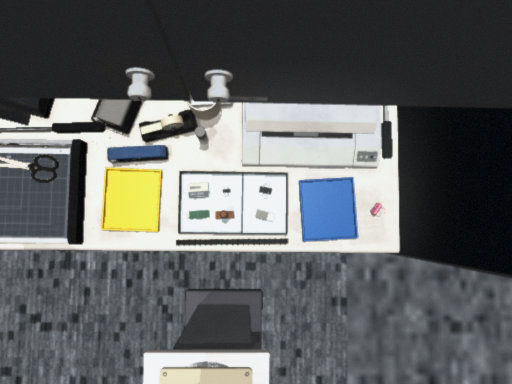

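View pics/scene0.png

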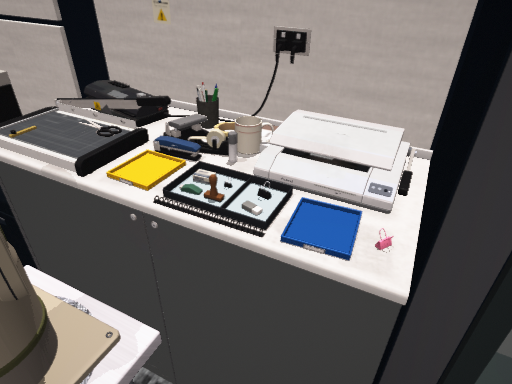

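The top view shows the stock tray at cols 180–287, rows 172–234: box (198,190), small clip (227,190), remover (199,214) and stamp (225,214) left of the divider, and large clip (265,190) and eraser (264,214) right of it. Yellow tray centre is about (132,200), blue about (328,209). The pink clip is outside at (377,210). The scene view agrees.

Run:
```python
from h import *
im=dict(np.load("top0.npz"));c=im["color"];P=cloud(im)
hsv=cv2.cvtColor(c,cv2.COLOR_BGR2HSV)
def rect(m,z,name):
    cs,_=cv2.findContours(m.astype(np.uint8),cv2.RETR_EXTERNAL,cv2.CHAIN_APPROX_NONE)
    k=max(cs,key=cv2.contourArea)[:,0]
    W=np.array([world(im,u,v,z)[:2] for u,v in k]).astype(np.float32)
    (cx,cy),(w,h),a=cv2.minAreaRect(W);print(name,np.round([cx,cy,w,h],4),round(a,1))
w=np.zeros(c.shape[:2],bool);w[160:250,95:365]=1
H,S,V=cv2.split(hsv)
rect(w&(H>20)&(H<35)&(S>120),.015,"yellow");rect(w&(H>100)&(H<125)&(S>150)&(np.arange(512)>290),.015,"blue")
t=np.zeros_like(w);t[165:240,172:295]=1
dark=t&(V<90);dark[233:]=0
rect(dark,.022,"stock")
# things: not liner coloured, inside tray
i=np.zeros(w.shape,np.uint8);i[177:229,185:238]=1;i[177:229,248:283]=1
lin=np.median(c[177:229,185:283].reshape(-1,3),0);print("liner",lin)
m=((np.abs(c.astype(int)-lin).max(2)>22)&(i>0)).astype(np.uint8)
m=cv2.morphologyEx(m,cv2.MORPH_CLOSE,np.ones((2,2)))
n,L,st,ce=cv2.connectedComponentsWithStats(m)
for k in range(1,n):
    if st[k,4]<12: continue
    v,u=np.nonzero(L==k);z=P[v,u,2];zz=np.percentile(z,[10,50,95])
    W=np.array([world(im,a,b,.015)[:2] for a,b in zip(u,v)]).astype(np.float32)
    r=cv2.minAreaRect(W);print(st[k],"z",np.round(zz,3),"c",np.round(r[0],4),"sz",np.round(r[1],3),round(r[2],1))
v=cv2.resize(c[165:245,90:370],(800,229),interpolation=cv2.INTER_CUBIC)
s=cv2.resize(get_image("scene")["color"][160:240,150:310],(800,400),interpolation=cv2.INTER_CUBIC)
cv2.imwrite("pics/crop.png",cv2.vconcat([v,s[:371]]))
```

```text
yellow [0.5378 0.1981 0.145  0.1601] 88.5
blue [ 0.5196 -0.3089  0.1549  0.1402] 4.2
stock [ 0.5658 -0.1446  0.0263  0.0115] 81.3
liner [246. 244. 241.]
[189 183  22  18 256] z [0.004 0.021 0.026] c [0.5584 0.0249] sz [0.04  0.056] 9.2
[260 184  14  13 107] z [0.004 0.015 0.029] c [ 0.5637 -0.1476] sz [0.033 0.03 ] 45.6
[223 188   9   9  49] z [0.004 0.008 0.018] c [ 0.5597 -0.0478] sz [0.02 0.02] 45.7
[188 211  23  10 198] z [0.003 0.016 0.022] c [0.4981 0.0242] sz [0.023 0.056] 0.7
[216 211  20  14 210] z [0.004 0.016 0.069] c [ 0.4937 -0.0437] sz [0.033 0.049] 0.7
[256 210  17  13 123] z [0.004 0.016 0.019] c [ 0.4977 -0.1447] sz [0.044 0.025] 76.6
```

View pics/crop.png

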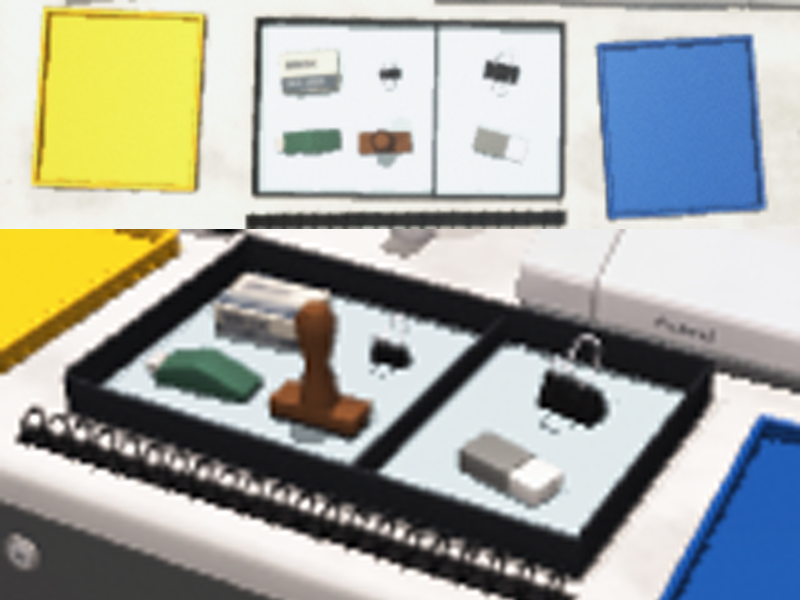

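Measured positions agree with the listed sizes and heights: yellow (0.538,0.198), blue (0.520,-0.309), both with x roughly along world x. Every piece needs a pinch along world x, give or take about 15°. I'll turn the tool x axis to world x first, in place, then travel over the tray.

```bash
python3 -m handwheel '[0,0,0,1,100,0,0,0,1,100,0,0,0,1,100,0,0,0,1,100,0,0,0,1,100,0,0,0,1,100,0,0,0,1,100,0,0,0,1,100,0,0,0,1,100,0,0,0,1,100]' 40
python3 -m handwheel '[0,0,0,0.82,100,0,0,0,0.82,100,0,0,0,0,100]'
```

```text
t: 0.98
eef_pos: [0.2472, 0.5739, 0.253]
tcp_rot: [[0.987, -0.0, -0.158], [0.158, -0.001, 0.987], [-0.0, -1.0, -0.0]]
wrist_force: [0.4, 0.2, 0.6]
opening: 0.0516
t: 1.23
eef_pos: [0.2472, 0.5739, 0.253]
tcp_rot: [[1.0, -0.0, 0.004], [-0.004, -0.001, 1.0], [-0.0, -1.0, -0.001]]
wrist_force: [0.0, 0.8, 0.1]
opening: 0.052
```

```bash
python3 -m handwheel '[0.47,0,-0.97,0,150,0.47,0,-0.97,0,150,0.47,0,-0.97,0,150,0.47,0,-0.97,0,150,0.47,0,-0.97,0,150,0.47,0,-0.97,0,150,0.47,0,-0.97,0,150,0.47,0,-0.97,0,150,0.47,0,-0.97,0,150,0.47,0,-0.97,0,150]'
python3 -m handwheel '[0.47,0,-0.97,0,150,0.47,0,-0.97,0,150,0.47,0,-0.97,0,150,0.47,0,-0.97,0,150,0.47,0,-0.97,0,150,0.47,0,-0.97,0,150,0.47,0,-0.97,0,150,0.47,0,-0.97,0,150,0.4,0,-0.9,0,150,0,0,0,0,150]'
python3 - <<'E'
from h import *
im=get_image("wrist");cv2.imwrite("pics/w1.png",im["color"]);np.savez("w1.npz",**{k:np.array(v) for k,v in im.items()})
o=get_obs();print(im["eye"],o["eef_pos"],np.round(im["rotation"],3), np.round(o["q"],1),o["opening"])
E
```

```text
t: 2.07
eef_pos: [0.3887, 0.2814, 0.2533]
tcp_rot: [[1.0, 0.0, -0.003], [0.003, 0.0, 1.0], [0.0, -1.0, 0.0]]
wrist_force: [0.9, -0.1, 0.3]
opening: 0.035
t: 2.9
eef_pos: [0.5144, 0.017, 0.2535]
tcp_rot: [[1.0, 0.001, 0.004], [-0.004, -0.002, 1.0], [0.001, -1.0, -0.002]]
wrist_force: [0.5, -0.6, -0.6]
opening: 0.0349
[0.51372644 0.08498264 0.37332128] [0.51366354 0.01986816 0.25329177] [[ 1.     0.004 -0.001]
 [-0.004  0.962  0.274]
 [ 0.002 -0.274  0.962]] [-39.7   4.5  34.4 101.9  -2.6  74.4  -4.8] 0.03490555296726005
```

View pics/w1.png

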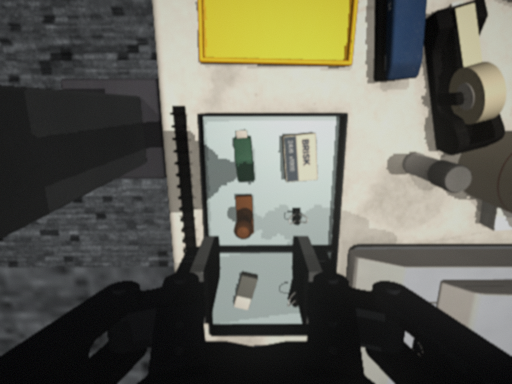

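The wrist view (right = +x, up = +y) shows the remover at (244,157), box (299,157), stamp (243,216), small clip (295,216), eraser (245,290), and the large clip at (290,290) partly hidden by a finger.

```bash
cat >> h.py <<'E'
def blobs(im,box,z,thr=60):
    """dark/coloured things on the pale liner in box (u0,v0,u1,v1); rect on plane z"""
    u0,v0,u1,v1=box;c=im["color"].astype(int);P=cloud(im)
    lin=np.median(c[v0:v1,u0:u1].reshape(-1,3),0)
    m=np.zeros(c.shape[:2],np.uint8)
    m[v0:v1,u0:u1]=np.abs((c-lin)[v0:v1,u0:u1]).max(2)>thr
    m[v0:v1,u0:u1]|=(P[v0:v1,u0:u1,2]>.010).astype(np.uint8)
    n,L,st,_=cv2.connectedComponentsWithStats(m)
    for k in range(1,n):
        if st[k,4]<25: continue
        v,u=np.nonzero(L==k)
        W=np.array([world(im,a,b,z)[:2] for a,b in zip(u,v)],np.float32)
        r=cv2.minAreaRect(W);print(st[k],"ztop",np.round(np.percentile(P[v,u,2],[50,95]),3),"c",np.round(r[0],4),"sz",np.round(r[1],3),round(r[2],1))
E
python3 - <<'E'
from h import *
im=dict(np.load("w1.npz"));
for b,z in(((215,124,268,187),.012),((215,190,268,240),.012),((275,195,325,236),.016),((222,262,270,312),.012)): blobs(im,b,z)
P=cloud(im)
# stamp handle top
s=P[180:250,215:270].reshape(-1,3);s=s[s[:,2]>.055];print("handle",np.round(s.mean(0),4),len(s))
# depth-based points per object
for n,(u0,v0,u1,v1) in dict(rem=(215,124,268,187),clip=(275,195,325,236),er=(222,262,270,312)).items():
    q=P[v0:v1,u0:u1].reshape(-1,3);q=q[q[:,2]>.0125]
    r=cv2.minAreaRect(q[:,:2].astype(np.float32));print(n,len(q),np.round(r[0],4),np.round(r[1],3),round(r[2],1),q[:,2].max())
E
```

```text
[ 215  130   40   57 1410] ztop [0.013 0.02 ] c [0.4873 0.0265] sz [0.047 0.061] 5.3
[228 194  26  46 877] ztop [0.023 0.068] c [ 0.4957 -0.0438] sz [0.057 0.03 ] 89.7
[289 208  19  18 183] ztop [0.014 0.025] c [ 0.564  -0.0421] sz [0.021 0.021] 1.4
[234 272  25  38 642] ztop [0.016 0.017] c [ 0.4995 -0.1442] sz [0.054 0.024] 75.3
handle [ 0.5003 -0.0244  0.1027] 370
rem 767 [0.5006 0.0442] [0.083 0.023] 88.0 0.37332127720244684
clip 128 [0.5355 0.014 ] [0.021 0.147] 25.1 0.37332127720244684
er 556 [ 0.5119 -0.0426] [0.254 0.026] 83.4 0.37332127720244684
```

```bash
python3 -m handwheel '[-0.2,0.8,0.1,-0.2,150,-0.2,0.8,0.05,-0.2,150,-0.05,0.8,0,0,150,0,0.8,0,0,150,0,0.8,0,0,150,0,0.8,0,0,150,0,0,0,0,150]'
python3 - <<'E'
from h import *
im=get_image("wrist");cv2.imwrite("pics/w2.png",im["color"]);np.savez("w2.npz",**{k:np.array(v) for k,v in im.items()})
o=get_obs();print(o["eef_pos"],np.round(o["tcp_rot"],3))
e=np.array(o["eef_pos"]);R=np.array(o["tcp_rot"]);K=np.array(im["intrinsics"])
for d in(0,.01,.022,.03):
    p=np.array(im["rotation"]).T@(e+R[:,1]*d-im["eye"]);print(d,K[0,2]-K[0,0]*p[0]/p[2],K[1,2]+K[1,1]*p[1]/p[2])
E
```

```text
t: 3.53
eef_pos: [0.4967, 0.0282, 0.1054]
tcp_rot: [[0.999, -0.006, -0.044], [0.044, -0.001, 0.999], [-0.006, -1.0, -0.001]]
wrist_force: [-1.0, -0.9, -1.0]
opening: 0.0348
[0.49788873 0.02806924 0.10775145] [[ 0.999 -0.004 -0.043]
 [ 0.043 -0.001  0.999]
 [-0.004 -1.    -0.001]]
0 260.54084659045975 277.5439070909857
0.01 260.24468415237465 265.8329609867511
0.022 259.93852585350146 253.72675548462746
0.03 259.75889366852186 246.6236844453597
```

View pics/w2.png

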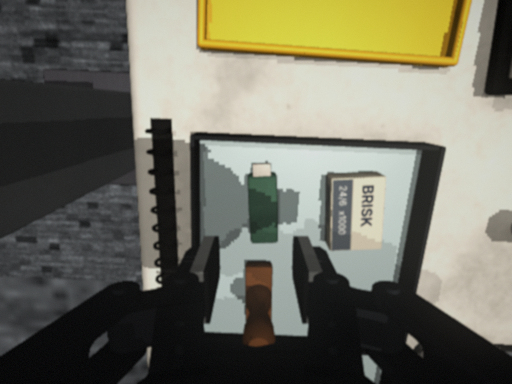

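The tips are at (205,240) and (303,240), the remover at (262,203), parallel to the fingers. I'll measure it and the stamp here.

```bash
cat >> h.py <<'E'
def mrect(im,m,z):
    cs,_=cv2.findContours(m.astype(np.uint8),cv2.RETR_EXTERNAL,cv2.CHAIN_APPROX_NONE)
    k=max(cs,key=cv2.contourArea)[:,0]
    W=np.array([world(im,u,v,z)[:2] for u,v in k],np.float32)
    r=cv2.minAreaRect(W);b=cv2.boundingRect(k)
    print(b,"c",np.round(r[0],4),"sz",np.round(r[1],3),round(r[2],1));return r
def rel(p):
    """world xy -> tool-frame shift in full-scale units (dx,dz)"""
    o=get_obs();d=np.append(np.array(p),o["eef_pos"][2])-o["eef_pos"];print("units dx,dy,dz",np.round(np.array(o["tcp_rot"]).T@d/.03,2),"z",o["eef_pos"][2])
E
python3 - <<'E'
from h import *
im=dict(np.load("w2.npz"));c=im["color"].astype(int);b,g,r=c[...,0],c[...,1],c[...,2]
m=(g>r+12)&(g>b+5);m[250:]=0
q=mrect(im,m,.016)
white=[world(im,u,v,.008)[:2] for u,v in((261,164),)];print("jaw tip",white)
rel([q[0][0],q[0][1]+.004])
m=(r>b+30)&(r>g+10)&(c.sum(2)<420);m[:255]=0
mrect(im,m,.016)
print(im["range_z"][203,262],world(im,262,203), world(im,258,300),world(im,355,210))
m=np.zeros(g.shape,bool);m[165:255,318:390]=cloud(im)[165:255,318:390,2]>.018;mrect(im,m,.022)
E
```

```text
(248, 173, 30, 71) c [0.5005 0.0275] sz [0.02 0.05] 4.4
jaw tip [array([0.49767319, 0.05751683])]
units dx,dy,dz [ 0.09 -0.    0.11] z 0.10775144637370415
(246, 266, 26, 26) c [ 0.4999 -0.026 ] sz [0.018 0.021] 2.0
0.21505673 [0.49940637 0.03314143 0.01960759] [ 0.49974969 -0.03344944  0.03174255] [0.56150904 0.03188562 0.02220511]
(327, 175, 59, 77) c [0.5622 0.0289] sz [0.037 0.053] 5.0
```

```bash
python3 -m handwheel '[0.09,0.7,0,0,150,0,0.7,0,0,150,0,0.7,0,0,150,0,0.2,0,0,150,0,0,0,0,150]'
python3 -m handwheel '[0,0.08,0,0,150,0,0.08,0,0,150,0,0,0,0,150]'
python3 -m handwheel '[0,0.08,0,0,150,0,0.08,0,0,150,0,0,0,0,150]'
```

```text
t: 4.0
eef_pos: [0.502, 0.028, 0.0403]
tcp_rot: [[0.999, -0.001, -0.041], [0.041, -0.0, 0.999], [-0.001, -1.0, -0.0]]
wrist_force: [0.3, 0.5, -0.9]
opening: 0.0351
t: 4.25
eef_pos: [0.5029, 0.0279, 0.0364]
tcp_rot: [[0.999, 0.001, -0.04], [0.04, 0.001, 0.999], [0.001, -1.0, 0.001]]
wrist_force: [-0.6, 1.2, -0.9]
opening: 0.0352
t: 4.5
eef_pos: [0.5021, 0.0277, 0.0305]
tcp_rot: [[0.999, -0.0, -0.04], [0.04, 0.0, 0.999], [-0.0, -1.0, 0.0]]
wrist_force: [0.6, -0.2, -0.2]
opening: 0.0353
```

```bash
python3 -m handwheel '[0,0.03,0,0,150,0,0,0,0,240,0,0,0,0,240,0,0,0,0,240,0,0,0,0,240,0,0,0,0,240]' 40
python3 -m handwheel '[0,-0.3,0,0,240,0,-0.6,0,0,240,0,-0.8,0,0,240,0,-0.8,0,0,240,0,-0.8,0,0,240,0,0,0,0,240]'
```

```text
t: 5.0
eef_pos: [0.5024, 0.0277, 0.03]
tcp_rot: [[0.999, 0.0, -0.04], [0.04, 0.0, 0.999], [0.0, -1.0, 0.0]]
wrist_force: [0.2, -1.1, 2.6]
opening: 0.0186
t: 5.5
eef_pos: [0.5045, 0.0277, 0.1334]
tcp_rot: [[0.999, 0.006, -0.039], [0.039, 0.002, 0.999], [0.006, -1.0, 0.002]]
wrist_force: [-0.2, -0.7, 0.8]
opening: 0.0186
```

```bash
python3 -m handwheel '[0.04,0,0.84,0,240,0.04,0,0.84,0,240,0.04,0,0.84,0,240,0.04,0,0.84,0,240,0.04,0,0.84,0,240,0.05,0,0.84,0,240,0.05,0,0.84,0,240,0.05,0,0.84,0,240,0,0,0,0,240]'
python3 -m handwheel '[0,0.7,0,0,240,0,0.7,0,0,240,0,0.7,0,0,240,0,0.7,0,0,240,0,0.3,0,0,240,0,0,0,0,240]'
```

```text
t: 6.25
eef_pos: [0.5035, 0.2352, 0.1286]
tcp_rot: [[0.999, -0.0, -0.046], [0.046, 0.002, 0.999], [-0.0, -1.0, 0.002]]
wrist_force: [-0.3, 0.6, 0.4]
opening: 0.0185
t: 6.75
eef_pos: [0.5033, 0.2286, 0.0339]
tcp_rot: [[0.999, -0.003, -0.04], [0.04, -0.002, 0.999], [-0.003, -1.0, -0.002]]
wrist_force: [-0.3, -0.2, -0.9]
opening: 0.0188
```

```bash
python3 -m handwheel '[0,0.1,0,0,240,0,0,0,0,240,0,0,0,0,150,0,0,0,0,150,0,0,0,0,150,0,0,0,0,150]'
python3 -m handwheel '[0,-0.4,0,0,150,0,-0.8,0,0,150,0,-0.9,0,0,150,0,-0.9,0,0,150,0,0,0,0,150]'
python3 -m handwheel '[0,0,-0.95,0,150,0,0,-0.95,0,150,0,0,-0.95,0,150,0,0,-0.95,0,150,0,0,-0.95,0,150,0,0,-0.95,0,150,0,0,-0.95,0,150,0,0,-0.95,0,150,0,0,-0.95,0,150,0,0,-0.95,0,150]'
python3 -m handwheel '[0,0,-0.9,0,150,0,0,-0.9,0,150,0,0,0,1,150,0,0,0,1,150,0,0,0,0.9,150,0,0,0,0,150]'
python3 - <<'E'
from h import *
im=get_image("wrist");cv2.imwrite("pics/w3.png",im["color"]);np.savez("w3.npz",**{k:np.array(v) for k,v in im.items()})
o=get_obs();print(o["eef_pos"],np.round(o["tcp_rot"],3));rel([.4995,-.1443])
E
```

```text
t: 7.25
eef_pos: [0.5049, 0.2297, 0.0333]
tcp_rot: [[0.999, 0.001, -0.04], [0.04, 0.001, 0.999], [0.001, -1.0, 0.001]]
wrist_force: [-0.3, -0.8, 0.2]
opening: 0.0355
t: 7.67
eef_pos: [0.5074, 0.2305, 0.1289]
tcp_rot: [[0.999, 0.007, -0.039], [0.039, 0.005, 0.999], [0.007, -1.0, 0.004]]
wrist_force: [1.0, 0.4, -0.0]
opening: 0.0351
t: 8.5
eef_pos: [0.516, -0.0567, 0.1235]
tcp_rot: [[0.999, 0.001, -0.04], [0.04, 0.001, 0.999], [0.001, -1.0, 0.001]]
wrist_force: [-0.5, -0.0, 0.1]
opening: 0.0354
t: 9.0
eef_pos: [0.5182, -0.1094, 0.1233]
tcp_rot: [[0.968, 0.0, 0.252], [-0.252, 0.0, 0.968], [0.0, -1.0, 0.0]]
wrist_force: [0.2, -0.9, 0.8]
opening: 0.0348
[ 0.51830443 -0.10923085  0.1232203 ] [[ 0.969  0.     0.246]
 [-0.246  0.     0.969]
 [ 0.    -1.     0.   ]]
units dx,dy,dz [-0.32 -0.   -1.29] z 0.12322029899400935
```

View pics/w3.png

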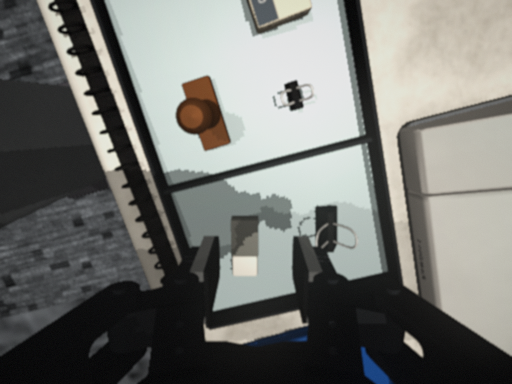

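Eraser is at (245,246), aligned with the jaws. The large clip's body is at (325,228), small clip at (292,95), stamp base at (205,113). I'll measure all four.

Run:
```python
from h import *
im=dict(np.load("w3.npz"));c=im["color"].astype(int);b,g,r=c[...,0],c[...,1],c[...,2];s=c.sum(2)
def box(m,u0,v0,u1,v1):
    q=np.zeros(m.shape,bool);q[v0:v1,u0:u1]=m[v0:v1,u0:u1];return q
P=cloud(im)
e=mrect(im,box((P[...,2]>.011)&(P[...,2]<.03),222,208,268,285),.0164);rel(e[0])
print("small body");mrect(im,box(s<200,275,75,312,115),.0144)
print("large body");mrect(im,box(s<150,314,200,340,252),.022)
print("stamp base");mrect(im,box((r>b+25),170,65,235,155),.016)
p=P[70:140,170:230].reshape(-1,3);p=p[(p[:,2]>.06)&(p[:,2]<.08)];print("handle",np.round((p.min(0)+p.max(0))/2,4),len(p))
```

```text
(231, 218, 27, 58) c [ 0.4997 -0.1432] sz [0.048 0.02 ] 75.4
units dx,dy,dz [-0.32 -0.   -1.25] z 0.12322029899400935
small body
(285, 81, 18, 29) c [ 0.5618 -0.0437] sz [0.009 0.017] 1.5
large body
(314, 207, 22, 45) c [ 0.5627 -0.1421] sz [0.035 0.015] 75.4
stamp base
(177, 76, 53, 74) c [ 0.4954 -0.0406] sz [0.03  0.047] 2.1
handle [ 0.5001 -0.0406  0.065 ] 1065
```

```bash
python3 -m handwheel '[-0.16,0,-0.65,0,150,-0.16,0,-0.6,0,150,0,0.7,0,0,150,0,0.7,0,0,150,0,0.7,0,0,150,0,0.6,0,0,150,0,0,0,0,150]'
python3 -m handwheel '[0,0.1,0,0,150,0,0.1,0,0,150,0,0,0,0,150,0,0,0,0,150]'
```

```text
t: 9.63
eef_pos: [0.4977, -0.1425, 0.0392]
tcp_rot: [[0.97, -0.005, 0.244], [-0.244, 0.0, 0.97], [-0.005, -1.0, -0.001]]
wrist_force: [-1.4, 1.0, -0.5]
opening: 0.0351
t: 9.97
eef_pos: [0.5002, -0.1432, 0.0366]
tcp_rot: [[0.969, 0.001, 0.247], [-0.247, 0.0, 0.969], [0.001, -1.0, 0.001]]
wrist_force: [-0.7, 0.2, 0.5]
opening: 0.0351
```

```bash
python3 -m handwheel '[0,0.12,0,0,150,0,0.12,0,0,150,0,0,0,0,150,0,0,0,0,240,0,0,0,0,240,0,0,0,0,240,0,0,0,0,240,0,0,0,0,240]'
python3 -m handwheel '[0,-0.3,0,0,240,0,-0.6,0,0,240,0,-0.8,0,0,240,0,-0.8,0,0,240,0,-0.6,0,0,240,0,0,0,-1,240,0,0,0,-1,240,0,0,0,-0.5,240,0,0,0,0,240]'
```

```text
t: 10.63
eef_pos: [0.4997, -0.1432, 0.0287]
tcp_rot: [[0.969, 0.0, 0.247], [-0.247, 0.0, 0.969], [0.0, -1.0, 0.0]]
wrist_force: [0.6, 0.9, 1.0]
opening: 0.0197
t: 11.38
eef_pos: [0.4997, -0.1433, 0.1223]
tcp_rot: [[1.0, 0.001, -0.002], [0.002, 0.0, 1.0], [0.001, -1.0, 0.0]]
wrist_force: [-0.2, 0.1, -0.1]
opening: 0.0197
```

```bash
python3 -m handwheel '[0.02,0,0.94,0,240,0.02,0,0.94,0,240,0.02,0,0.94,0,240,0.02,0,0.94,0,240,0.02,0,0.94,0,240,0.02,0,0.94,0,240,0.02,0,0.94,0,240,0.02,0,0.94,0,240,0.02,0,0.94,0,240,0.02,0,0.94,0,240]'
python3 -m handwheel '[0,0,0.9,0,240,0,0,0,0,240,0,0,0,0,240,0,0.7,0,0,240,0,0.7,0,0,240,0,0.7,0,0,240,0,0.6,0,0,240,0,0,0,0,240,0,0,0,0,240]'
```

```text
t: 12.22
eef_pos: [0.5055, 0.1401, 0.122]
tcp_rot: [[1.0, 0.0, 0.003], [-0.003, 0.0, 1.0], [0.0, -1.0, 0.0]]
wrist_force: [0.5, -0.3, -0.3]
opening: 0.0198
t: 12.97
eef_pos: [0.5054, 0.1644, 0.0405]
tcp_rot: [[1.0, -0.001, 0.003], [-0.003, -0.001, 1.0], [-0.001, -1.0, -0.001]]
wrist_force: [0.4, 0.5, 1.0]
opening: 0.0198
```

```bash
python3 -m handwheel '[0,0.18,0,0,240,0,0.18,0,0,240,0,0,0,0,240,0,0,0,0,240,0,0,0,0,150,0,0,0,0,150,0,0,0,0,150,0,0,0,0,150]'
python3 -m handwheel '[0,-0.4,0,0,150,0,-0.8,0,0,150,0,-0.9,0,0,150,0,-0.9,0,0,150,0,-0.5,0,0,118,0,0,0,0,118]'
python3 -m handwheel '[0.15,0,-0.92,0,118,0.15,0,-0.92,0,118,0.15,0,-0.92,0,118,0.15,0,-0.92,0,118,0.15,0,-0.92,0,118,0.15,0,-0.92,0,118,0.15,0,-0.92,0,118,0.15,0,-0.92,0,118,0.15,0,-0.92,0,118,0.15,0,-0.92,0,118]'
python3 -m handwheel '[0,0,0,1,118,0,0,0,1,118,0,0,0,0.5,118,0,0,0,0,118]'
python3 - <<'E'
from h import *
im=get_image("wrist");np.savez("w4.npz",**{k:np.array(v) for k,v in im.items()})
t=get_image("top");np.savez("t4.npz",**{k:np.array(v) for k,v in t.items()})
cv2.imwrite("pics/w4.png",cv2.vconcat([im["color"][:, :512],cv2.resize(t["color"][160:240,95:235],(512,292))])[:600])
o=get_obs();print(o["eef_pos"],np.round(o["tcp_rot"],3));rel([.5627,-.1421])
E
```

```text
t: 13.63
eef_pos: [0.5058, 0.1659, 0.03]
tcp_rot: [[1.0, 0.0, 0.0], [-0.0, 0.0, 1.0], [0.0, -1.0, 0.0]]
wrist_force: [-1.2, -0.2, -0.4]
opening: 0.0353
t: 14.13
eef_pos: [0.5076, 0.1664, 0.1393]
tcp_rot: [[1.0, 0.005, 0.0], [-0.0, 0.003, 1.0], [0.005, -1.0, 0.003]]
wrist_force: [0.1, 0.1, 0.8]
opening: 0.0456
t: 14.97
eef_pos: [0.5505, -0.1115, 0.1348]
tcp_rot: [[1.0, -0.0, -0.0], [0.0, 0.0, 1.0], [-0.0, -1.0, 0.0]]
wrist_force: [0.7, 0.1, 0.1]
opening: 0.0459
t: 15.3
eef_pos: [0.5504, -0.1103, 0.1347]
tcp_rot: [[0.968, -0.001, 0.25], [-0.25, -0.0, 0.968], [-0.001, -1.0, -0.0]]
wrist_force: [-0.2, 0.2, 0.1]
opening: 0.0456
[ 0.55049176 -0.11005636  0.13472846] [[ 0.969 -0.     0.245]
 [-0.245  0.     0.969]
 [-0.    -1.    -0.   ]]
units dx,dy,dz [ 0.66 -0.   -0.94] z 0.13472846448826858
```

View pics/w4.png

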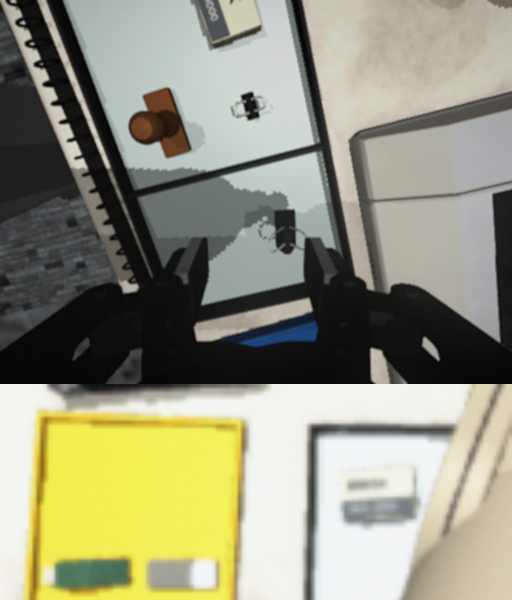

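Remover and eraser both lie flat in the yellow tray, with a gap between them. The large clip (body at (285,232)) is aligned with the jaws, with its arms to either side.

Run:
```python
from h import *
im=dict(np.load("w4.npz"));s=im["color"].astype(int).sum(2)
m=np.zeros(s.shape,bool);m[208:256,272:297]=s[208:256,272:297]<150
q=mrect(im,m,.0224);rel(q[0])
P=cloud(im);p=P[205:262,255:310].reshape(-1,3);p=p[(p[:,2]>.024)&(p[:,2]<.05)]
r=cv2.minAreaRect(p[:,:2].astype(np.float32));print(len(p),r,p[:,2].max());rel(r[0])
t=dict(np.load("t4.npz"));c=t["color"].astype(int);w=np.zeros(s.shape,bool);w[172:228,108:158]=c[172:228,108:158,0]>60
n,L,st,ce=cv2.connectedComponentsWithStats(w.astype(np.uint8))
for k in range(1,n):
    if st[k,4]>15: mrect(t,L==k,.012)
```

```text
(275, 211, 20, 42) c [ 0.565  -0.1419] sz [0.035 0.015] 77.4
units dx,dy,dz [ 0.73 -0.   -0.91] z 0.13472846448826858
150 ((0.5652523636817932, -0.14564834535121918), (0.016277728602290154, 0.0281125009059906), 78.92820739746094) 0.04029951561081929
units dx,dy,dz [ 0.77 -0.   -1.03] z 0.13472846448826858
(108, 172, 50, 56) c [0.5376 0.1958] sz [0.144 0.125] 1.7
```

```bash
python3 -m handwheel '[0.37,0,-0.48,0,130,0.37,0,-0.48,0,130,0,0.7,0,0,130,0,0.7,0,0,130,0,0.7,0,0,130,0,0.5,0,0,130,0,0,0,0,130,0,0,0,0,130]'
python3 - <<'E'
from h import *
im=get_image("wrist");cv2.imwrite("pics/w5.png",im["color"])
t=dict(np.load("top0.npz"));P=cloud(t)
for u in(250,265,275):
    print([tuple(np.round(P[v,u,[0,2]],3)) for v in range(168,182)])
E
```

```text
t: 16.07
eef_pos: [0.5647, -0.1435, 0.0566]
tcp_rot: [[0.969, -0.001, 0.246], [-0.246, 0.0, 0.969], [-0.001, -1.0, -0.0]]
wrist_force: [-0.5, 0.0, 0.4]
opening: 0.0418
[(np.float64(0.626), np.float64(-0.002)), (np.float64(0.623), np.float64(0.0)), (np.float64(0.62), np.float64(0.001)), (np.float64(0.617), np.float64(0.0)), (np.float64(0.611), np.float64(0.029)), (np.float64(0.61), np.float64(0.02)), (np.float64(0.609), np.float64(0.006)), (np.float64(0.606), np.float64(0.005)), (np.float64(0.603), np.float64(0.006)), (np.float64(0.601), np.float64(0.003)), (np.float64(0.598), np.float64(0.004)), (np.float64(0.595), np.float64(0.007)), (np.float64(0.593), np.float64(0.007)), (np.float64(0.59), np.float64(0.006))]
[(np.float64(0.626), np.float64(0.001)), (np.float64(0.623), np.float64(0.004)), (np.float64(0.621), np.float64(-0.0)), (np.float64(0.618), np.float64(0.001)), (np.float64(0.612), np.float64(0.027)), (np.float64(0.609), np.float64(0.024)), (np.float64(0.609), np.float64(0.007)), (np.float64(0.607), np.float64(0.007)), (np.float64(0.604), np.float64(0.007)), (np.float64(0.602), np.float64(0.004)), (np.float64(0.599), np.float64(0.004)), (np.float64(0.596), np.float64(0.005)), (np.float64(0.593), np.float64(0.007)), (np.float64(0.591), np.float64(0.005))]
[(np.float64(0.626), np.float64(0.002)), (np.float64(0.624), np.float64(0.002)), (np.float64(0.621), np.float64(0.001)), (np.float64(0.618), np.float64(0.001)), (np.float64(0.612), np.float64(0.026)), (np.float64(0.61), np.float64(0.025)), (np.float64(0.61), np.float64(0.006)), (np.float64(0.607), np.float64(0.006)), (np.float64(0.604), np.float64(0.007)), (np.float64(0.602), np.float64(0.004)), (np.float64(0.599), np.float64(0.006)), (np.float64(0.597), np.float64(-0.001)), (np.float64(0.594), np.float64(0.001)), (np.float64(0.591), np.float64(0.004))]
```

View pics/w5.png

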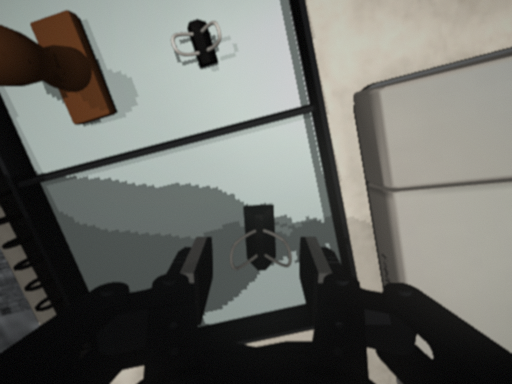

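The clip's arms are centred between the tips (clip at u=260, tips at u=211 and 300), and the inner wall at x=0.609 is clear.

```bash
python3 -m handwheel '[0,0.36,0,0,130,0,0.36,0,0,130,0,0,0,0,130,0,0,0,0,130]'
python3 -m handwheel '[0,0,0,0,240,0,0,0,0,240,0,0,0,0,240,0,0,0,0,240,0,0,0,0,240]' 40
python3 -m handwheel '[0,-0.3,0,0,240,0,-0.6,0,0,240,0,-0.8,0,0,240,0,-0.8,0,0,240,0,-0.6,0,0,240,0,0,0,-1,240,0,0,0,-1,240,0,0,0,-0.5,240,0,0,0,0,240]'
```

```text
t: 16.45
eef_pos: [0.5646, -0.1434, 0.0346]
tcp_rot: [[0.969, -0.001, 0.247], [-0.247, 0.0, 0.969], [-0.001, -1.0, -0.0]]
wrist_force: [-0.3, 0.2, -0.8]
opening: 0.0417
t: 16.87
eef_pos: [0.5653, -0.1437, 0.0355]
tcp_rot: [[0.969, 0.001, 0.247], [-0.247, -0.0, 0.969], [0.001, -1.0, 0.0]]
wrist_force: [-0.3, 0.6, 1.7]
opening: 0.0285
t: 17.62
eef_pos: [0.5651, -0.1436, 0.129]
tcp_rot: [[1.0, 0.001, -0.002], [0.002, 0.0, 1.0], [0.001, -1.0, 0.0]]
wrist_force: [-0.1, 0.1, -0.4]
opening: 0.0279
```

```bash
python3 -m handwheel '[0.02,0,0.95,0,240,0.02,0,0.95,0,240,0.02,0,0.95,0,240,0.02,0,0.95,0,240,0.02,0,0.95,0,240,0.02,0,0.95,0,240,0.02,0,0.95,0,240,0.02,0,0.95,0,240,0.02,0,0.95,0,240,0.02,0,0.95,0,240]'
python3 -m handwheel '[0,0,0.95,0,240,0,0,0.95,0,240,0,0,0,0,240,0,0,0,0,240,0,0.7,0,0,240,0,0.7,0,0,240,0,0.7,0,0,240,0,0.6,0,0,240,0,0,0,0,240,0,0,0,0,240]'
```

```text
t: 18.45
eef_pos: [0.5709, 0.1428, 0.1286]
tcp_rot: [[1.0, 0.0, 0.003], [-0.003, 0.0, 1.0], [0.0, -1.0, 0.0]]
wrist_force: [0.8, -0.0, -0.1]
opening: 0.0286
t: 19.28
eef_pos: [0.5709, 0.197, 0.0471]
tcp_rot: [[1.0, -0.001, 0.002], [-0.002, -0.001, 1.0], [-0.001, -1.0, -0.001]]
wrist_force: [-0.1, -0.9, 0.8]
opening: 0.0282
```

```bash
python3 -m handwheel '[0,0.2,0,0,240,0,0.2,0,0,240,0,0,0,0,240,0,0,0,0,240,0,0,0,0,130,0,0,0,0,130,0,0,0,0,130,0,0,0,0,130]'
python3 -m handwheel '[0,-0.4,0,0,130,0,-0.8,0,0,130,0,-0.9,0,0,130,0,-0.9,0,0,130,0,-0.3,0,0,140,0,0,0,0,140]'
python3 -m handwheel '[-0.03,0,-0.9,0,140,-0.03,0,-0.9,0,140,-0.03,0,-0.9,0,140,-0.03,0,-0.9,0,140,-0.03,0,-0.9,0,140,-0.03,0,-0.9,0,140,-0.03,0,-0.9,0,140,-0.03,0,-0.9,0,140,0,0,0,0,140,0,0,0,0,140]'
python3 - <<'E'
from h import *
im=get_image("wrist");np.savez("w6.npz",**{k:np.array(v) for k,v in im.items()})
cv2.imwrite("pics/w6.png",im["color"]);rel([.5622,-.0440])
E
```

```text
t: 19.95
eef_pos: [0.5711, 0.1985, 0.0354]
tcp_rot: [[1.0, 0.0, -0.0], [0.0, 0.0, 1.0], [0.0, -1.0, 0.0]]
wrist_force: [0.2, 0.1, 0.5]
opening: 0.0415
t: 20.45
eef_pos: [0.5726, 0.1989, 0.1378]
tcp_rot: [[1.0, 0.005, 0.0], [-0.0, 0.003, 1.0], [0.005, -1.0, 0.003]]
wrist_force: [1.0, -0.1, 0.0]
opening: 0.0388
t: 21.28
eef_pos: [0.5632, -0.0194, 0.1335]
tcp_rot: [[1.0, -0.001, 0.003], [-0.003, -0.0, 1.0], [-0.001, -1.0, -0.0]]
wrist_force: [0.2, 0.7, -0.7]
opening: 0.0385
units dx,dy,dz [-0.04 -0.   -0.88] z 0.13349540668700727
```

View pics/w6.png

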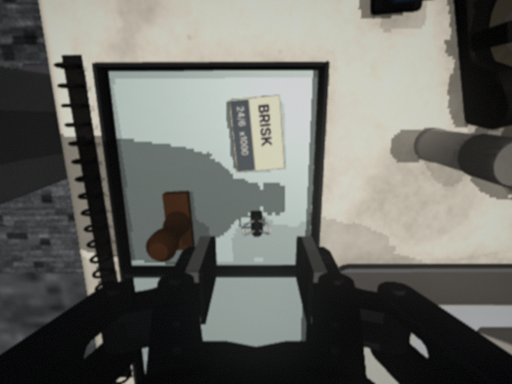

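The small clip's body is at (256,222), aligned with the jaws.

Run:
```python
from h import *
im=dict(np.load("w6.npz"));s=im["color"].astype(int).sum(2)
m=np.zeros(s.shape,bool);m[205:240,240:274]=s[205:240,240:274]<170
q=mrect(im,cv2.morphologyEx(m.astype(np.uint8),cv2.MORPH_OPEN,np.ones((4,4))),.0144);rel(q[0])
```

```text
(253, 223, 10, 14) c [ 0.5637 -0.047 ] sz [0.011 0.007] 89.8
units dx,dy,dz [ 0.01 -0.   -0.98] z 0.13349540668700727
```

```bash
python3 -m handwheel '[0,0,-0.45,0,140,0,0,-0.43,0,140,0,0.7,0,0,140,0,0.7,0,0,140,0,0.7,0,0,140,0,0.7,0,0,140,0,0.4,0,0,140,0,0.15,0,0,140,0,0,0,0,140,0,0,0,0,140]'
python3 -m handwheel '[0,0.07,0,0,140,0,0,0,0,140,0,0,0,0,140]'
```

```text
t: 22.17
eef_pos: [0.5643, -0.0436, 0.0343]
tcp_rot: [[1.0, 0.001, -0.001], [0.001, 0.0, 1.0], [0.001, -1.0, 0.0]]
wrist_force: [-0.0, -0.9, 0.6]
opening: 0.0381
t: 22.42
eef_pos: [0.5643, -0.0439, 0.0322]
tcp_rot: [[1.0, 0.001, -0.0], [0.0, 0.0, 1.0], [0.001, -1.0, 0.0]]
wrist_force: [0.1, 0.0, 0.6]
opening: 0.0385
```

```bash
python3 -m handwheel '[0,0.1,0,0,140,0,0,0,0,140,0,0,0,0,240,0,0,0,0,240,0,0,0,0,240,0,0,0,0,240,0,0,0,0,240]' 25
python3 -m handwheel '[0,-0.3,0,0,240,0,-0.6,0,0,240,0,-0.8,0,0,240,0,-0.8,0,0,240,0,-0.6,0,0,240,0,0,0,0,240,0,0,0,0,240]'
```

```text
t: 23.0
eef_pos: [0.5639, -0.0439, 0.0287]
tcp_rot: [[1.0, 0.0, -0.0], [0.0, 0.0, 1.0], [0.0, -1.0, 0.0]]
wrist_force: [-0.3, -0.7, 1.1]
opening: 0.0205
t: 23.58
eef_pos: [0.5645, -0.0439, 0.1229]
tcp_rot: [[1.0, 0.002, -0.0], [0.0, 0.001, 1.0], [0.002, -1.0, 0.001]]
wrist_force: [-0.5, -1.0, -1.0]
opening: 0.0206
```

```bash
python3 -m handwheel '[-0.07,0,-0.88,0,240,-0.07,0,-0.88,0,240,-0.07,0,-0.88,0,240,-0.07,0,-0.88,0,240,-0.07,0,-0.88,0,240,-0.07,0,-0.88,0,240,-0.06,0,-0.88,0,240,-0.06,0,-0.88,0,240,-0.06,0,-0.88,0,240,-0.06,0,-0.88,0,240]'
python3 -m handwheel '[0,0,0,-0.7,240,0,0,0,0,240,0,0.7,0,0,240,0,0.7,0,0,240,0,0.7,0,0,240,0,0.6,0,0,240,0,0,0,0,240,0,0,0,0,240]'
```

```text
t: 24.42
eef_pos: [0.5432, -0.3089, 0.1204]
tcp_rot: [[1.0, -0.002, -0.0], [0.0, 0.001, 1.0], [-0.002, -1.0, 0.001]]
wrist_force: [0.7, 0.3, 0.1]
opening: 0.0205
t: 25.08
eef_pos: [0.5436, -0.3067, 0.0396]
tcp_rot: [[0.998, -0.002, -0.07], [0.07, 0.001, 0.998], [-0.002, -1.0, 0.002]]
wrist_force: [-1.5, -0.6, 0.5]
opening: 0.0209
```

```bash
python3 -m handwheel '[0,0.17,0,0,240,0,0.17,0,0,240,0,0,0,0,240,0,0,0,0,240,0,0,0,0,140,0,0,0,0,140,0,0,0,0,140,0,0,0,0,140]'
python3 -m handwheel '[0,-0.4,0,0,140,0,-0.8,0,0,140,0,-0.95,0,0,140,0,-0.95,0,0,140,0,-0.95,0,0,140,0,-0.3,0,0.7,150]'
python3 -m handwheel '[-0.14,0,0.93,0,150,-0.14,0,0.93,0,150,-0.14,0,0.93,0,150,-0.14,0,0.93,0,150,-0.14,0,0.93,0,150,-0.14,0,0.93,0,150,-0.14,0,0.93,0,150,-0.14,0,0.93,0,150,-0.14,0,0.93,0,150,-0.14,0,0.93,0,150]'
python3 -m handwheel '[0,0,0,0,150,0,0,0,0,150]'
python3 - <<'E'
from h import *
im=get_image("wrist");np.savez("w7.npz",**{k:np.array(v) for k,v in im.items()})
t=get_image("top");np.savez("t7.npz",**{k:np.array(v) for k,v in t.items()})
cv2.imwrite("pics/w7.png",cv2.vconcat([im["color"][:330],cv2.resize(t["color"][165:245,90:370],(512,146),interpolation=cv2.INTER_CUBIC)]))
P=cloud(im);c=im["color"].astype(int)
m=(P[...,2]>.058)&(P[...,2]<.075)&(c[...,2]>c[...,0]+25)
v,u=np.nonzero(m);p=P[v,u];print(len(p),p.min(0),p.max(0));
r=cv2.minAreaRect(p[:,:2].astype(np.float32));print(r);rel(r[0])
b=(c[...,2]>c[...,0]+25)&(P[...,2]>.01)&(P[...,2]<.021);v,u=np.nonzero(b);p=P[v,u]
p=p[(abs(p[:,0]-.5)<.03)&(abs(p[:,1]+.042)<.04)];r=cv2.minAreaRect(p[:,:2].astype(np.float32));print("base",r)
E
```

```text
t: 25.75
eef_pos: [0.5442, -0.308, 0.0306]
tcp_rot: [[0.998, 0.0, -0.07], [0.07, -0.0, 0.998], [0.0, -1.0, -0.0]]
wrist_force: [0.0, -1.2, -0.4]
opening: 0.0385
t: 26.25
eef_pos: [0.5453, -0.3094, 0.1665]
tcp_rot: [[1.0, 0.006, -0.0], [0.0, -0.002, 1.0], [0.006, -1.0, -0.002]]
wrist_force: [0.5, -0.0, 0.2]
opening: 0.0353
t: 27.08
eef_pos: [0.5018, -0.0279, 0.1619]
tcp_rot: [[1.0, 0.001, 0.0], [-0.0, 0.001, 1.0], [0.001, -1.0, 0.001]]
wrist_force: [1.0, 0.0, -1.1]
opening: 0.0353
t: 27.25
eef_pos: [0.5021, -0.0276, 0.1617]
tcp_rot: [[1.0, 0.001, -0.003], [0.003, 0.001, 1.0], [0.001, -1.0, 0.001]]
wrist_force: [0.7, -0.6, -0.1]
opening: 0.0352
154 [ 0.49532332 -0.04637031  0.06398662] [ 0.50754315 -0.03229568  0.06954469]
((0.5009035468101501, -0.03934677317738533), (0.010174792259931564, 0.0146089568734169), 36.476741790771484)
units dx,dy,dz [-0.04 -0.   -0.32] z 0.16150610885785963
base ((0.49977385997772217, -0.025730574503540993), (0.018207954242825508, 0.018179094418883324), 1.7291219234466553)
```

View pics/w7.png

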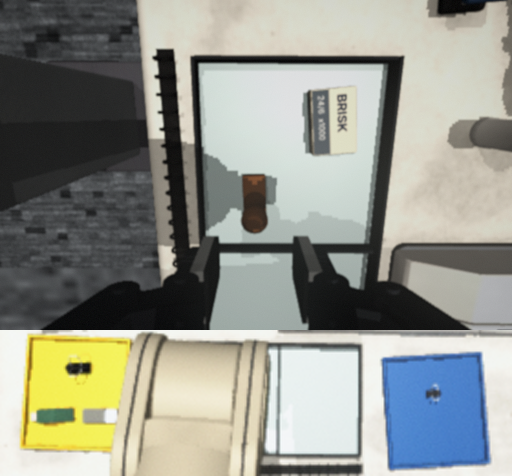

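Yellow holds three separate pieces upright, and the small clip stands in blue. The stamp's handle (255,213) is straight ahead of the jaws at (0.500,-0.041).

```bash
python3 -m handwheel '[-0.04,0,-0.43,-0.2,150,0,0.5,0,0,150,0,0.7,0,0,150,0,0.7,0,0,150,0,0.7,0,0,150,0,0.7,0,0,150,0,0.2,0,0,150,0,0,0,0,150,0,0,0,0,150]'
python3 -m handwheel '[0,0,0,0,240,0,0,0,0,240,0,0,0,0,240,0,0,0,0,240,0,0,0,0,240]' 40
```

```text
t: 28.1
eef_pos: [0.5012, -0.0428, 0.0566]
tcp_rot: [[1.0, 0.0, -0.019], [0.019, -0.0, 1.0], [0.0, -1.0, -0.0]]
wrist_force: [-0.0, -0.2, -0.4]
opening: 0.0351
t: 28.52
eef_pos: [0.5018, -0.0421, 0.0573]
tcp_rot: [[1.0, 0.002, -0.02], [0.02, 0.0, 1.0], [0.002, -1.0, 0.0]]
wrist_force: [-1.2, -0.8, 6.4]
opening: 0.0171
```

```bash
python3 -m handwheel '[0,-0.3,0,0,240,0,-0.6,0,0,240,0,-0.8,0,0,240,0,-0.7,0,0,240,0,0,0,0,240]'
python3 -m handwheel '[-0.05,0,-0.89,0,240,-0.05,0,-0.89,0,240,-0.05,0,-0.89,0,240,-0.05,0,-0.89,0,240,-0.05,0,-0.89,0,240,-0.05,0,-0.89,0,240,-0.05,0,-0.89,0,240,-0.05,0,-0.89,0,240,-0.05,0,-0.89,0,240,-0.05,0,-0.89,0,240]'
python3 -m handwheel '[0,0,0,-0.5,240,0,0,0,0,240,0,0.5,0,0,240,0,0.6,0,0,240,0,0.6,0,0,240,0,0.3,0,0,240,0,0,0,0,240,0,0,0,0,240]'
```

```text
t: 28.93
eef_pos: [0.5031, -0.042, 0.1325]
tcp_rot: [[1.0, 0.006, -0.02], [0.02, 0.001, 1.0], [0.006, -1.0, 0.001]]
wrist_force: [0.9, -0.8, -0.2]
opening: 0.017
t: 29.77
eef_pos: [0.4911, -0.3102, 0.1283]
tcp_rot: [[1.0, 0.001, -0.02], [0.02, 0.0, 1.0], [0.001, -1.0, 0.0]]
wrist_force: [0.3, 0.1, -0.0]
opening: 0.0169
t: 30.43
eef_pos: [0.4914, -0.3086, 0.0682]
tcp_rot: [[0.998, -0.0, -0.07], [0.07, 0.0, 0.998], [-0.0, -1.0, 0.0]]
wrist_force: [-0.2, 0.3, -0.1]
opening: 0.017
```

Down to about 0.057, checking the force.

```bash
python3 -m handwheel '[0,0.17,0,0,240,0,0.17,0,0,240,0,0,0,0,240,0,0,0,0,240]'
python3 -m handwheel '[0,0.03,0,0,240,0,0,0,0,240,0,0,0,0,240]'
```

```text
t: 30.77
eef_pos: [0.4912, -0.3091, 0.0577]
tcp_rot: [[0.998, -0.0, -0.07], [0.07, 0.0, 0.998], [-0.0, -1.0, 0.0]]
wrist_force: [0.9, 0.2, 0.2]
opening: 0.0171
t: 31.02
eef_pos: [0.4913, -0.3093, 0.057]
tcp_rot: [[0.998, 0.0, -0.07], [0.07, -0.0, 0.998], [0.0, -1.0, -0.0]]
wrist_force: [0.8, -0.6, 0.1]
opening: 0.017
```

```bash
python3 -m handwheel '[0,0.03,0,0,240,0,0,0,0,240,0,0,0,0,150,0,0,0,0,150,0,0,0,0,150,0,0,0,0,150]'
python3 -m handwheel '[0,-0.3,0,0,150,0,-0.7,0,0,150,0,-0.9,0,0,150,0,-0.9,0,0,150,0,-0.9,0,0,150,0,0,0,0,150]'
python3 -m handwheel '[0,0,0.93,0,150,0,0,0.93,0,150,0,0,0.93,0,150,0,0,0.93,0,150,0,0,0.93,0,150,0,0,0.93,0,150,0,0,0.93,0,150,0,0,0.93,0,150,0,0,0,0,150,0,0,0,0,150]'
python3 - <<'E'
from h import *
t=get_image("top");s=get_image("scene");np.savez("t8.npz",**{k:np.array(v) for k,v in t.items()})
cv2.imwrite("pics/f.png",cv2.vconcat([cv2.resize(t["color"][165:245,90:370],(800,229),interpolation=cv2.INTER_CUBIC),cv2.resize(s["color"][140:265,100:390],(800,345),interpolation=cv2.INTER_CUBIC)]))
P=cloud(t)
for n,(u0,v0,u1,v1),(cx,cy),yaw in(("yellow",(108,173,157,226),(.538,.198),-1.5),("blue",(304,182,353,237),(.520,-.309),4.2)):
    m=(P[v0:v1,u0:u1,2]>.012).astype(np.uint8);k,L,st,_=cv2.connectedComponentsWithStats(m)
    for i in range(1,k):
        p=P[v0:v1,u0:u1][L==i]
        if len(p)<6: continue
        d=p[:,:2].mean(0)-[cx,cy];a=np.deg2rad(yaw);print(n,len(p),np.round([d[0]*np.cos(a)+d[1]*np.sin(a),-d[0]*np.sin(a)+d[1]*np.cos(a)],3),"zmax",p[:,2].max().round(3),np.round(np.ptp(p[:,:2],axis=0),3))
E
```

```text
t: 31.52
eef_pos: [0.4911, -0.309, 0.0557]
tcp_rot: [[0.998, -0.0, -0.07], [0.07, 0.0, 0.998], [-0.0, -1.0, 0.0]]
wrist_force: [0.7, 0.7, 0.1]
opening: 0.0344
t: 32.02
eef_pos: [0.493, -0.3108, 0.1726]
tcp_rot: [[0.998, 0.007, -0.069], [0.069, -0.003, 0.998], [0.007, -1.0, -0.003]]
wrist_force: [1.4, -0.7, 0.6]
opening: 0.0354
t: 32.85
eef_pos: [0.4756, -0.0852, 0.1671]
tcp_rot: [[0.997, 0.0, -0.073], [0.073, 0.001, 0.997], [0.0, -1.0, 0.001]]
wrist_force: [1.3, 0.2, 1.1]
opening: 0.0352
yellow 73 [ 0.035 -0.002] zmax 0.035 [0.023 0.032]
yellow 141 [-0.033  0.03 ] zmax 0.024 [0.018 0.053]
yellow 151 [-0.03  -0.035] zmax 0.021 [0.019 0.048]
blue 25 [0.024 0.   ] zmax 0.026 [0.021 0.016]
blue 145 [-0.029  0.012] zmax 1.011 [0.026 0.24 ]
```

View pics/f.png

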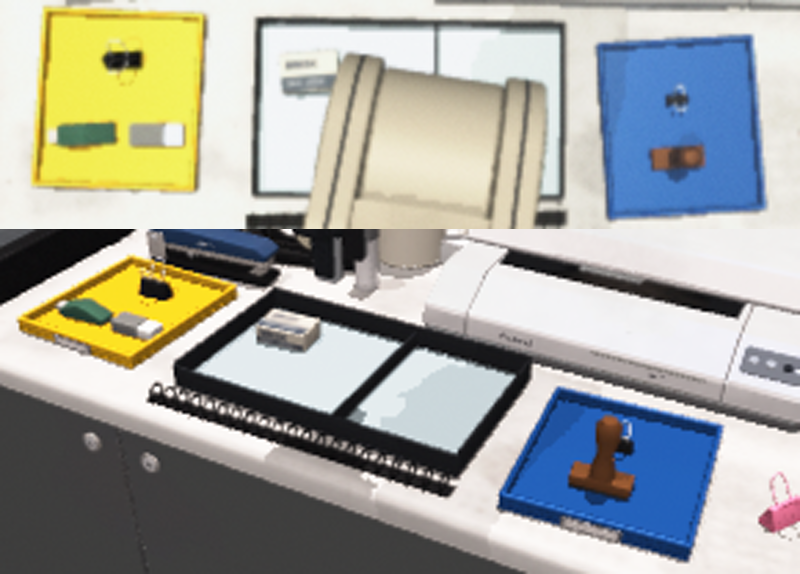

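All five pieces stand upright and apart, well inside their trays. The box is still in place and the gripper is clear, so I'll hand in.

```bash
python3 -c "
from plant import hand_in;print(hand_in())"
```

```text
the job is handed in; nothing more can be done
None
```

Both kits are made up and the job is handed in, with the arm at about 33 s of the 115 s allowed. The stamp and smaller clip are in the blue tray. The eraser, staple remover and larger clip are in the yellow tray.

- **Positions:** the last top and scene pictures show all five pieces the right way up, apart from each other and inside the rims. The four I could measure lay within 35 mm of their tray centre on each axis, against limits of 66 mm (x) and 60 mm (y). Their top heights fit pieces standing on the tray floor.
- **Staple box:** it looked unmoved in the last pictures, and I never gripped it. I did not measure its position again at the end. The pink clip was not approached.
- **Forces:** the wrist force in the readings never went above about 7 N, and the gripper was clear of everything at hand-in.
- **One failed check:** the final depth measurement of the stamp was spoiled by pixels with no reading (a false height of 1.01 m). Its place, about 29 mm from the blue tray's centre, rests on where the arm released it and on both pictures, which agree.

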